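# Replace a cracked oxygen flask: match it from stock and set it in the balance

## Robot

A 6-joint arm with a two-finger parallel gripper is mounted at the origin on the work surface. World frame = base frame: x ahead of the robot, y to its left, z up, the work surface at z = 0. Lengths are in m, angles in rad, forces in N, time in s.
With the tool pointing down it reaches from about 0.3 to 0.875 m from the base axis. Payload 6.4 kg.
Tool frame: the origin (TCP) lies at the very end of the fingers, on their centre line; the grasp point (between the pads) lies grip_point_offset behind it (grip_point_offset is the distance from the TCP to the grasp point, in m); y points along the fingers, x is the direction in which the jaws open and shut, and the axes are right-handed (so a half turn about y gives the same grasp; the last joint's range is limited). The gripper opens to 85 mm and grips with 20 to 120 N. Pads are 22 mm wide; open, the fingers measure 114 mm over their backs; the gripper's body (76 mm by 85 mm) begins 54 mm behind the grasp point. The pads swing forward as they close: fully open they stand 13 mm farther back than shut.
Start: joints at [-0.206, 0.181, 1.607, -0, 1.354, -0.206], TCP at [0.575, 0, 0.231] pointing down, gripper open.
Joint ranges: [-2.99, 2.99], [-0.89, 2.07], [0.3, 2.58], [-1.14, 4.28], [0, 2.63], [-3.12, 3.12]. Speed limits (rad/s): [2.57, 2.57, 3.01, 3.14, 3.14, 3.14].

## Interface

Orientations are given as a unit quaternion [w, x, y, z].
In Python, from bench import get_obs, camera, camera_model, hand_in, grip_point_offset gives the robot as it stands.
- The arm moves only by the shell command python3 -m jog 'ROWS'. ROWS is JSON, a list of rows, each a list of 7 numbers: the shift along the tool's x, y, z in mm, then the turn, a rotation vector about the tool's x, y, z in degrees, then the gripper's target within -1 to 1 (shut at 1, half-way at 0, fully open at -1). In form: [[x, y, z, ax, ay, az, grip], ...]. A call has 1 to 8 rows; each row shifts and turns the commanded pose from where the row before left it, along the tool's axes as they then stand; what a row does not reach is not made up. A row lasts 1/12 s, in which the tool goes at most 41.7 mm and 7.16 degrees, less where a joint would pass 70% of its speed; a pose out of reach is approached as far as the arm can. A call is refused whole if a number of a shift passes 41.7 or a number of a turn 7.16, either way. A call with a gripper value outside its range is refused whole. The fingers move at their own pace and stop on an object; the grip force is fixed at half the most. Time passes only in rows, so rows that do not move let the fingers close. It gives the time, the measured TCP pose, the force and the opening at its end, in the units of the state.
- get_obs(): the state, without advancing time (a new reading comes with each control period).
- camera(name): name is "scene" or "side" or "wrist"; returns the picture (480x640x3 uint8, blue, green, red); there is no depth.
- camera_model(name): a dict with "K" (3x3 intrinsics, pixels), "distortion" ([k1, k2, p1, p2, k3] as OpenCV has them; the pictures are not rectified), "pose" (4x4, takes a point from camera to world coordinates). Camera axes: x right, y down, z forward; pixel columns grow to the right and rows downward; lengths in m; the calibration is good to about 2 mm. A picture is of the moment at which its call begins: read the wrist's pose just before it. camera_model takes no time and is no camera call; for the wrist camera it gives the pose at the moment of the call.
- hand_in(): hands the job in, once; it reports no verdict.
The state is a dict: "time_s": time; "q": joint angles; "dq": joint speeds; "joint_efforts": joint torques, N m; "eef_pos": TCP position; "eef_rot": TCP orientation; "wrist_force": force on the tool from outside, world axes, zero at the start; "torque": the same for the moment, N m; "opening": opening from 0.0 (shut) to 1.0 (fully open).
Only numpy, scipy, OpenCV 4.12 (cv2) and the standard library are available. Lean on these libraries where they do the work, as an engineer would, in place of code of your own. Each camera call takes 0.05 s, during which the arm holds its last target.

## Task

The flask on the grey mat is cracked and its replacement has to be weighed empty. From the two clear bins take the flask of the same shape and size as the cracked one, set it down gently, without dropping it, upright in the middle of the balance pan, then slide the glass lid of the draught shield fully shut over it. Leave all the other glassware and things on the bench where they are.

Things in the scene. Friction and masses are not known exactly. Their poses are not given: they have to be found in the camera images.
- flask_conical: Conical (Erlenmeyer) flask: straight-sided cone 70 mm across at the foot, narrowing evenly to the neck, which begins 76 mm up; 112 mm high; neck 28 mm across up to 106 mm, then a lip 33 mm across. Amber glass, about 85 g. Stock: in any one of the six places of the two bins. Origin: centre of the underside; z points up through the mouth.
- flask_round: Round flat-bottomed flask: ball-shaped body 66 mm across (widest 28 mm up) on a small flat foot 36 mm across, its neck beginning 58 mm up; 112 mm high; neck 28 mm across up to 106 mm, then a lip 33 mm across. Amber glass, about 85 g. Stock: in any one of the six places of the two bins. Origin: centre of the underside; z points up through the mouth.
- flask_straight: Straight-sided bottle: upright cylinder 54 mm across up to 64 mm, then a short shoulder to the neck, which begins 79 mm up; 112 mm high; neck 28 mm across up to 106 mm, then a lip 33 mm across. Amber glass, about 85 g. Stock: in any one of the six places of the two bins. Origin: centre of the underside; z points up through the mouth.
- flask_square: Square bottle, 52 mm by 52 mm up to 70 mm, sloping shoulder, same neck, lip, height (112 mm) and glass as the others. Stock in one of the bin places; never the match. Origin: centre of the underside; z points up through the mouth.
- flask_small_conical: Small conical flask, the same shape as the conical one but three-quarter size: 84 mm high, neck 21 mm across, body 53 mm across. Stock in one of the bin places; never the match. Origin: centre of the underside; z points up through the mouth.
- flask_small_round: Small round flask, the same shape as the round one but three-quarter size: 84 mm high, neck 21 mm across, body 50 mm across. Stock in one of the bin places; never the match. Origin: centre of the underside; z points up through the mouth.
- set_conical: The conical flask of the set in use, same form and sizes as flask_conical. One of the three set_ flasks, a different one each time, is the cracked one and stands on the grey mat; the other two stand in the white carrying tray. Not to be moved. Origin: centre of the underside; z points up through the mouth.
- set_round: The round flask of the set in use, same form and sizes as flask_round. One of the three set_ flasks, a different one each time, is the cracked one and stands on the grey mat; the other two stand in the white carrying tray. Not to be moved. Origin: centre of the underside; z points up through the mouth.
- set_straight: The straight flask of the set in use, same form and sizes as flask_straight. One of the three set_ flasks, a different one each time, is the cracked one and stands on the grey mat; the other two stand in the white carrying tray. Not to be moved. Origin: centre of the underside; z points up through the mouth.
- mat_centre (a point): Centre of the top of the flat grey plastic mat, 110 mm square and 4 mm thick, fixed on the bench to the left of the bins. The cracked flask stands on it within 15 mm of this point and is the sample to match.
- mat: The same mat; origin at the centre of its underside.
- bin_near: Clear plastic stock bin, fixed, 106 mm (its x) by 318 mm (its y) by 55 mm high, walls and floor 4 mm, two lower dividers making three places in a row, centres at y = -105, 0 and +105 mm; one flask in each, up to 10 mm off centre. Green handles at the ends. Origin: centre of the underside. This is the bin nearer the robot.
- bin_far: Clear plastic stock bin, fixed, 106 mm (its x) by 318 mm (its y) by 55 mm high, walls and floor 4 mm, two lower dividers making three places in a row, centres at y = -105, 0 and +105 mm; one flask in each, up to 10 mm off centre. Green handles at the ends. Origin: centre of the underside. This is the bin behind it, farther from the robot.
- set_tray: White plastic carrying tray of the flask set, fixed, 100 mm (its x) by 300 mm (its y) by 34 mm high, floor 4 mm, three places in a row along its y; its middle place is empty. It stands beyond the far bin. Origin: centre of the underside.
- balance: Analytical balance, fixed, 210 mm wide (its y). Origin: on the bench under the pan's centre; x to its back, z up. Control panel 56 mm high reaches 195 mm in front of it, cell housing 135 mm high 260 mm behind it. Between them the glass weighing chamber, 190 mm square inside, centred over the pan, open only at the top; walls 4 mm thick, up to 186 mm above the bench.
- pan_centre (a point): Centre of the upper face of the round steel weighing pan, 100 mm across, 66 mm above the bench, inside the glass chamber. Axes as the balance's.
- balance_pan: The weighing pan itself (origin as the balance's, on the bench under the pan's centre). It does not move or sink.
- shield_lid (a joint): Sliding glass lid of the draught shield, moving along the balance's x: 0 m = fully shut (forward, at a stop), 0.18 m = fully open (back). Starts 0.15 to 0.18 m open, its front edge then 48 to 78 mm behind the pan's centre. Upper face 192 mm above the bench; 250 g, slides with about 1.5 N and stays where left. Shut, it clears a flask standing on the pan by 9 mm.
- lid_tab_top (a point): Middle of the top edge of the black upright finger tab on the lid, 222 mm above the bench: 46 mm wide along the balance's y, 10 mm thick along its x, 30 mm high above the lid. It lies 78 mm in front of the pan's centre when the lid is shut and moves with the lid. Pinch it from above or push it.
- wash_bottle: White plastic wash bottle with a red cap and bent spout, 68 mm across, 190 mm high, to the right of the balance. Bystander. Origin: centre of the underside.
- beaker: Clear glass beaker, 68 mm across, 90 mm high, to the right of the balance. Bystander. Origin: centre of the underside.
- spatula: Steel lab spatula, 180 mm long, lying on the bench in front of the near bin. Bystander. Origin: near its middle, on the bench.

How it is judged:
By the outcome, as a careful person would: the job done as asked, in the order asked, and still so for the second after the job is handed in, with the robot touching nothing.
It also fails if it takes over 58 s, if anything falls off the work surface, if the arm or the gripper's body presses on something with over 40 N, if the wrist force passes 120 N, or if a joint passes its speed limit or range.

## Working session

There is one attempt and no reset: what is moved stays moved. The work goes in short steps, Python scripts to look and compute and a shell command to move; the robot and the scene stay as the last step left them, time stands still between calls to the robot, and variables do not carry over. Pictures are saved under pics/ and viewed, and the job is handed in when it is done.

```bash
ls; mkdir -p pics; python3 - <<'E'
from bench import *
import cv2
o=get_obs()
print(o, grip_point_offset)
for n in("scene","side","wrist"):
    m=camera_model(n);print(n,m)
    cv2.imwrite(f"pics/{n}0.png",camera(n))
E
```

```text
pics
{'time_s': 0.0, 'q': array([-2.06308112e-01,  1.81529961e-01,  1.60802422e+00,  3.17797714e-06,
        1.35381730e+00, -2.06299319e-01]), 'dq': array([-4.20812062e-04,  1.25901851e-03, -1.51765333e-04,  2.18143685e-04,
       -7.45357777e-05,  4.22198159e-04]), 'joint_efforts': array([ 3.41415571e-04, -4.44869328e+01, -3.51340663e+01, -2.51131587e-04,
        9.11703974e-03,  3.43231875e-05]), 'eef_pos': array([5.74434947e-01, 1.32109680e-04, 2.30382560e-01]), 'eef_rot': array([ 7.07236404e-01, -7.06976599e-01,  6.18703570e-04,  6.12000504e-04]), 'wrist_force': array([-0.84445074, -0.42558695, -0.41197065]), 'torque': array([-0.02796251, -0.05187019,  0.02558021]), 'opening': 0.9998826622595437} 0.0187
scene {'K': array([[559.92101768,   0.        , 323.40728295],
       [  0.        , 559.92101768, 244.13162168],
       [  0.        ,   0.        ,   1.        ]]), 'distortion': array([-0.17459224,  0.        ,  0.        ,  0.        ,  0.        ]), 'pose': array([[-0.8760345 ,  0.38976002, -0.28399063,  0.95798289],
       [ 0.48220963,  0.70049683, -0.52609701,  0.82388865
[... 539 characters left out ...]
2366, -0.72904128,  1.31864465],
       [ 0.        ,  0.        ,  0.        ,  1.        ]])}
wrist {'K': array([[338.69468647,   0.        , 325.87684421],
       [  0.        , 338.69468647, 238.00661176],
       [  0.        ,   0.        ,   1.        ]]), 'distortion': array([-0.00867085,  0.        ,  0.        ,  0.        ,  0.        ]), 'pose': array([[ 9.99998811e-01,  8.84252698e-04, -1.26375235e-03,
         5.75292264e-01],
       [ 4.39522879e-04, -9.48743124e-01, -3.16047927e-01,
         8.14240803e-02],
       [-1.47844258e-03,  3.16046996e-01, -9.48742384e-01,
         3.72983897e-01],
       [ 0.00000000e+00,  0.00000000e+00,  0.00000000e+00,
         1.00000000e+00]])}
```

View pics/scene0.png

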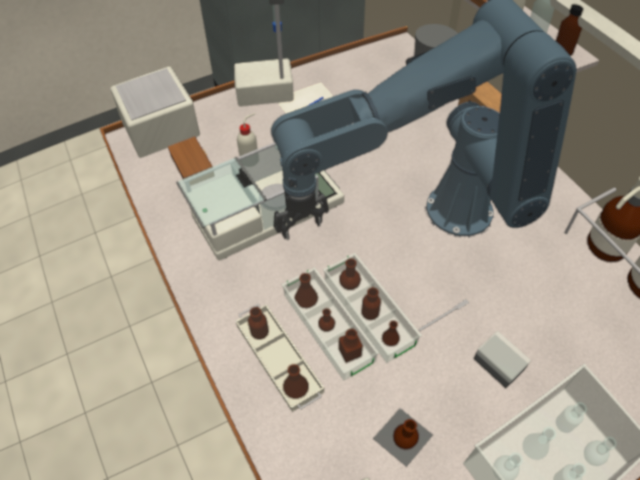

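View pics/side0.png

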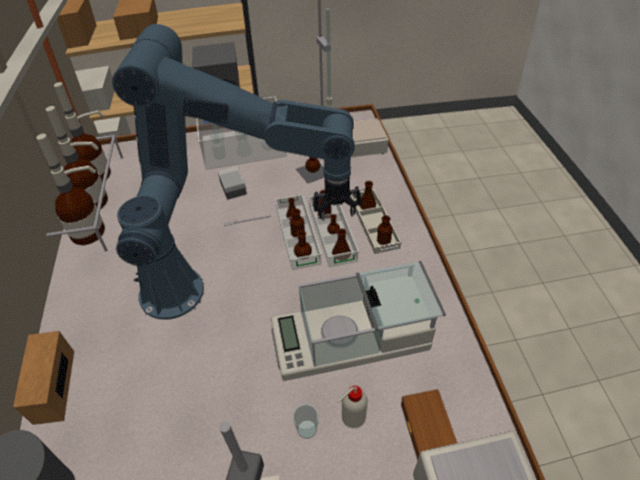

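View pics/wrist0.png

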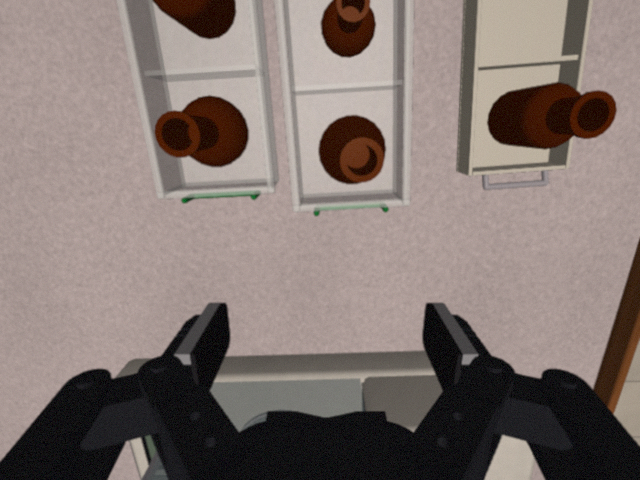

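```bash
python3 - <<'E'
import cv2,numpy as np
a=cv2.imread("pics/scene0.png");b=cv2.imread("pics/side0.png")
c1=cv2.resize(a[240:470,220:450],(560,560),interpolation=3)
cv2.imwrite("pics/z1.png",cv2.convertScaleAbs(c1,alpha=1.6))
c2=cv2.resize(b[140:290,260:420],(800,600)[:2],interpolation=3)
cv2.imwrite("pics/z2.png",cv2.convertScaleAbs(c2,alpha=1.8))
E
```

```text
(no output)
```

View pics/z1.png

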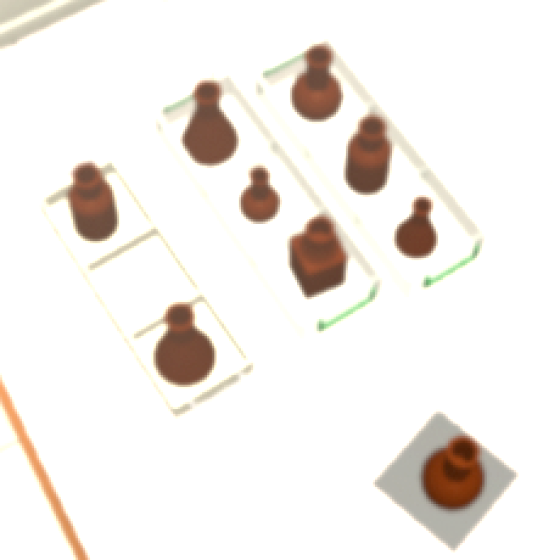

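View pics/z2.png

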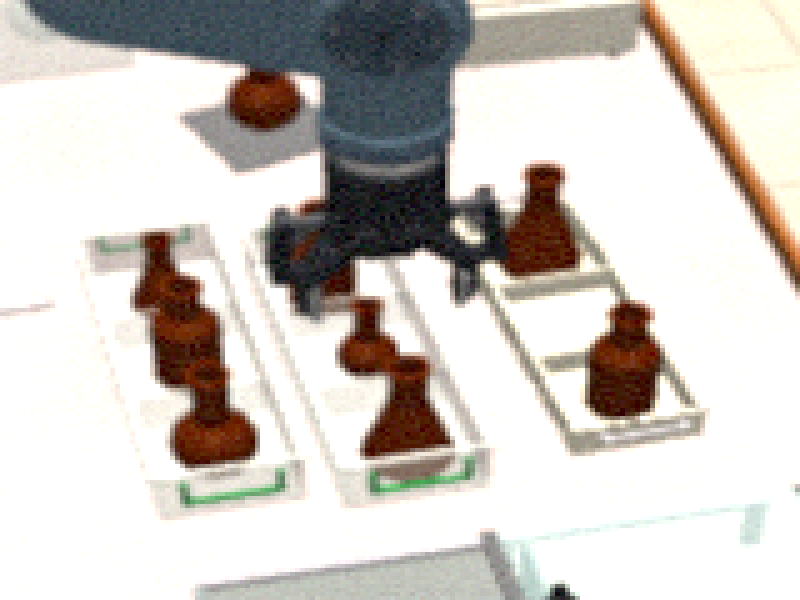

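```bash
cat > h.py <<'E'
import numpy as np,cv2
from bench import *
def proj(n,P,m=None):
    m=m or camera_model(n);T=np.linalg.inv(m["pose"])
    P=np.atleast_2d(P).astype(float);c=P@T[:3,:3].T+T[:3,3]
    return cv2.projectPoints(c.reshape(-1,1,3),np.zeros(3),np.zeros(3),m["K"],m["distortion"])[0].reshape(-1,2)
def ray(n,uv,m=None):
    m=m or camera_model(n)
    p=cv2.undistortPoints(np.array(uv,float).reshape(-1,1,2),m["K"],m["distortion"]).reshape(-1,2)
    d=np.c_[p,np.ones(len(p))]@m["pose"][:3,:3].T
    return m["pose"][:3,3],d
def onz(n,uv,z,m=None):
    o,d=ray(n,uv,m);return o+d*((z-o[2])/d[:,2])[:,None]
E
python3 - <<'E'
from h import *
b=cv2.imread("pics/side0.png");a=cv2.imread("pics/scene0.png");w=cv2.imread("pics/wrist0.png")
c=cv2.resize(b[255:385,265:450],None,fx=4.3,fy=4.3,interpolation=3)
cv2.imwrite("pics/z3.png",cv2.convertScaleAbs(c,alpha=1.5))
c=cv2.resize(a[140:260,170:350],None,fx=4.4,fy=4.4,interpolation=3)
cv2.imwrite("pics/z4.png",cv2.convertScaleAbs(c,alpha=1.5))
c=cv2.resize(w[80:220,120:420],None,fx=2.6,fy=2.6,interpolation=3)
cv2.imwrite("pics/z5.png",cv2.convertScaleAbs(c,alpha=1.8))
E
```

```text
(no output)
```

View pics/z3.png

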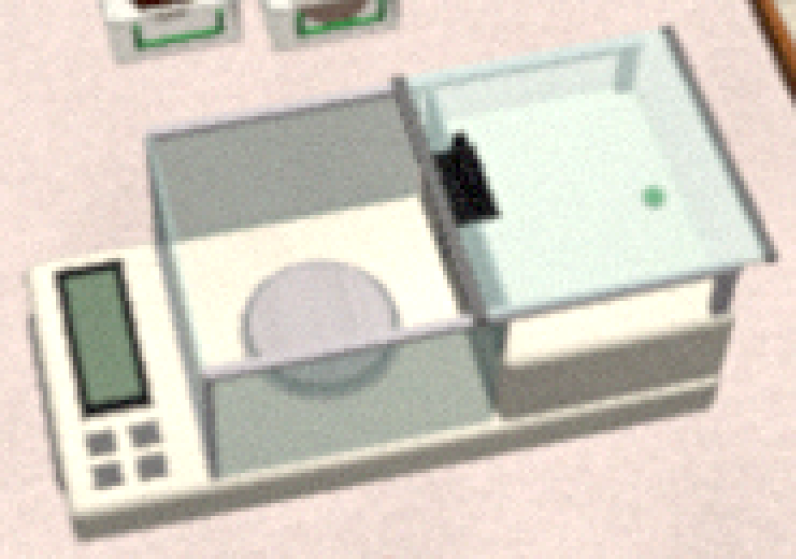

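View pics/z4.png

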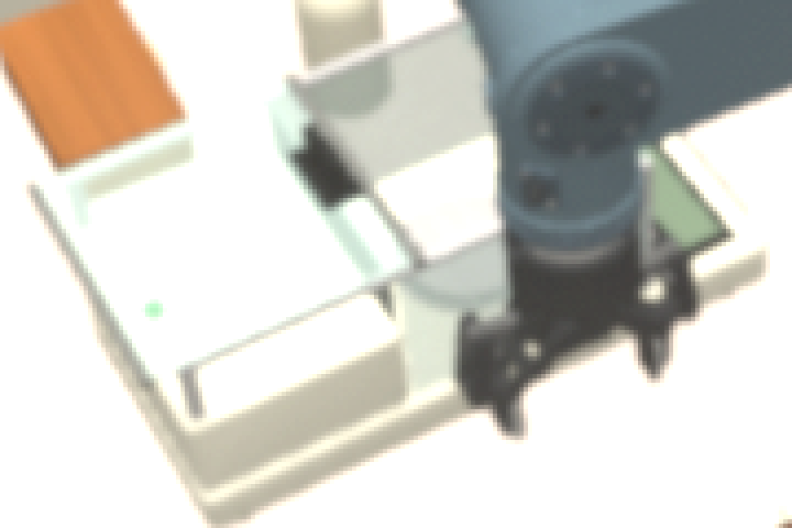

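View pics/z5.png

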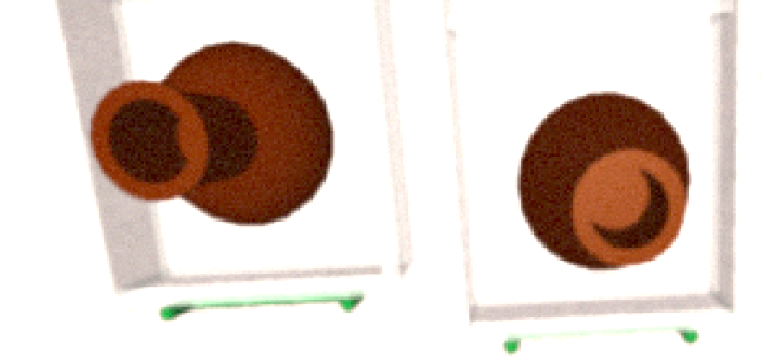

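```bash
python3 - <<'E'
from h import *
print("lip",onz("wrist",[[177.3,133.8]],.116))
f=lambda x,y:[265+x/4.3,255+y/4.3]
pan=onz("side",[f(321,327)],.066)[0];print("pan",pan)
c=onz("side",[f(205,375),f(475,320),f(148,133),f(395,92)],.186);print(c)
for i,j in((0,1),(2,3),(0,2)):
    d=c[j]-c[i];print(np.degrees(np.arctan2(d[1],d[0])),np.linalg.norm(d))
# tab top edge & lid front edge
print("lid front",onz("side",[f(400,78),f(480,320)],.192))
print("lid back",onz("side",[f(668,28),f(775,258)],.192))
print("tab top",onz("side",[f(463,140),f(495,215)],.222),onz("side",[f(440,155),f(460,140)],.222))
# lip residual in side/scene
L=onz("wrist",[[177.3,133.8]],.116)[0]
print(proj("side",[L,pan]),proj("scene",[L,pan]))
E
```

```text
lip [[0.46689132 0.07559791 0.116     ]]
pan [ 0.52192186 -0.30179202  0.066     ]
[[ 0.42882904 -0.39856928  0.186     ]
 [ 0.60154617 -0.39221416  0.186     ]
 [ 0.4225722  -0.20410287  0.186     ]
 [ 0.59369526 -0.2022224   0.186     ]]
2.10724350036876 0.17283401223034603
0.6295988153846738 0.17113339404671374
91.84282157221146 0.19456703469897765
lid front [[ 0.59855312 -0.19560508  0.192     ]
 [ 0.60329316 -0.39658321  0.192     ]]
lid back [[ 0.79253426 -0.18900304  0.192     ]
 [ 0.80002935 -0.38953623  0.192     ]]
tab top [[ 0.62035036 -0.27876906  0.222     ]
 [ 0.62548147 -0.34101228  0.222     ]] [[ 0.60279405 -0.28771232  0.222     ]
 [ 0.61844071 -0.2783797   0.222     ]]
[[301.34910046 232.9469071 ]
 [339.65116279 331.04651163]] [[351.08512547 262.48711192]
 [275.63308676 193.49461112]]
```

```bash
python3 -m jog '[[-27,0,19,0,0,0,-1],[-27,0,19,0,0,0,-1],[-27,0,19,0,0,0,-1],[-26.5,0,18.5,0,0,0,-1],[0,30,0,0,0,0,-1],[0,30,0,0,0,0,-1],[0,30,0,0,0,0,-1],[0,0,0,0,0,0,-1]]'
python3 - <<'E'
from h import *
m=camera_model("wrist");im=camera("wrist");cv2.imwrite("pics/w1.png",im)
print(get_obs()["eef_pos"],proj("wrist",[[.4669,.0756,.116]],m))
E
```

```text
time_s: 0.82
eef_pos: [0.463, 0.076, 0.136]
eef_rot: [0.707, -0.707, 0.003, 0.004]
wrist_force: [-1.3, 0.6, -0.5]
opening: 1.001
[0.46467637 0.07582203 0.13866646] [[332.53291786 287.3490324 ]]
```

View pics/w1.png

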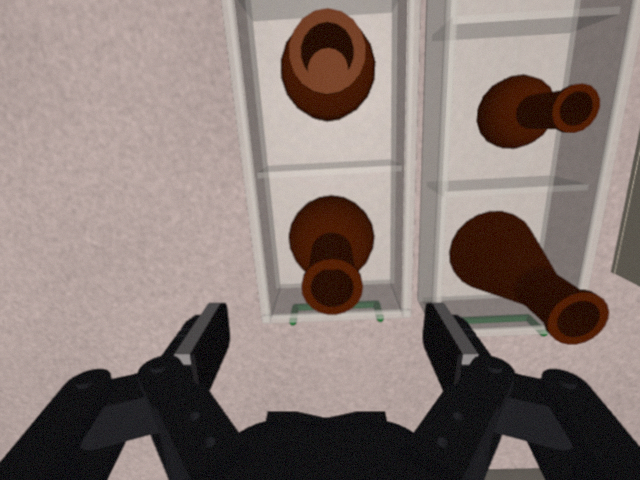

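```bash
python3 -m jog '[[2,22,0,0,0,0,-1],[0,22,0,0,0,0,-1],[0,14,0,0,0,0,-1],[0,8,0,0,0,0,-1],[0,0,0,0,0,0,-1],[0,0,0,0,0,0,1],[0,0,0,0,0,0,1],[0,0,0,0,0,0,1]]'
python3 -m jog '[[0,0,0,0,0,0,1],[0,0,0,0,0,0,1],[0,0,0,0,0,0,1],[0,0,0,0,0,0,1],[0,0,0,0,0,0,1]]'
```

```text
time_s: 1.53
eef_pos: [0.4707, 0.0754, 0.0767]
eef_rot: [-0.707, 0.707, 0.001, 0.001]
wrist_force: [0.1, 0.2, -0.3]
opening: 0.602
time_s: 1.95
eef_pos: [0.4699, 0.0755, 0.0763]
eef_rot: [-0.707, 0.707, 0.0, 0.0]
wrist_force: [-3.1, -0.2, 6.3]
opening: 0.342
```

```bash
python3 -m jog '[[0,-5,0,0,0,0,1],[0,-15,0,0,0,0,1],[0,-30,0,0,0,0,1],[0,-38,0,0,0,0,1],[0,-38,0,0,0,0,1],[0,-38,0,0,0,0,1],[0,-38,0,0,0,0,1],[0,-18,0,0,0,0,1]]'
python3 -m jog '[[0,0,0,0,0,0,1],[0,0,0,0,0,0,1]]'
python3 - <<'E'
from h import *
cv2.imwrite("pics/w2.png",camera("wrist"));s=camera("side");cv2.imwrite("pics/s2.png",cv2.resize(s[80:380,230:470],None,fx=2,fy=2))
E
```

```text
time_s: 2.62
eef_pos: [0.4711, 0.0755, 0.3012]
eef_rot: [-0.707, 0.707, 0.003, 0.003]
wrist_force: [1.4, 0.4, -0.9]
opening: 0.341
time_s: 2.78
eef_pos: [0.4699, 0.0755, 0.2964]
eef_rot: [-0.707, 0.707, 0.001, 0.001]
wrist_force: [-0.7, -1.0, -0.7]
opening: 0.344
```

View pics/w2.png

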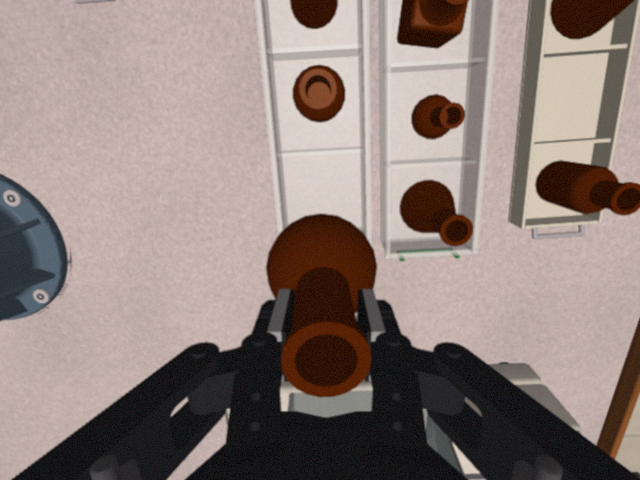

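View pics/s2.png

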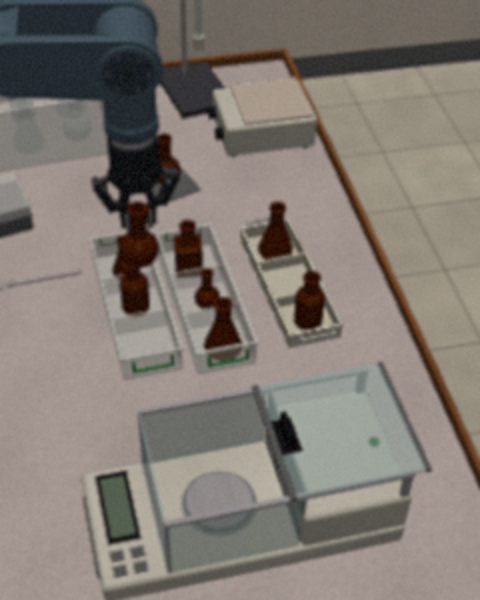

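```bash
python3 -m jog '[[0,0,0,0,-4,0,1],[0,0,0,0,-7,0,1],[0,0,0,0,-7,0,1],[0,0,0,0,-7,0,1],[0,0,0,0,-7,0,1],[0,0,0,0,-7,0,1],[0,0,0,0,-7,0,1],[0,0,0,0,-7,0,1]]'
python3 -m jog '[[0,0,0,0,-7,0,1],[0,0,0,0,-7,0,1],[0,0,0,0,-7,0,1],[0,0,0,0,-7,0,1],[0,0,0,0,-7,0,1],[0,0,0,0,-2,0,1],[0,0,0,0,0,0,1],[0,0,0,0,0,0,1]]'
python3 - <<'E'
from h import *
o=get_obs();print(o["eef_pos"],o["eef_rot"],o["q"])
s=camera("scene");cv2.imwrite("pics/c3.png",cv2.convertScaleAbs(cv2.resize(s[140:260,170:350],None,fx=4.4,fy=4.4,interpolation=3),alpha=1.3))
E
```

```text
time_s: 3.55
eef_pos: [0.4683, 0.0756, 0.2928]
eef_rot: [0.633, -0.631, -0.316, 0.319]
wrist_force: [1.3, -0.3, -0.9]
opening: 0.342
time_s: 4.22
eef_pos: [0.4687, 0.0756, 0.2935]
eef_rot: [0.501, -0.499, -0.499, 0.5]
wrist_force: [-0.2, 0.3, -0.1]
opening: 0.337
[0.46866362 0.07555913 0.29349127] [ 0.5013278  -0.49948762 -0.49882013  0.50036091] [-9.09174389e-02 -9.65548401e-02  1.76880631e+00 -6.05222807e-06
  1.47273537e+00 -1.66007877e+00]
```

View pics/c3.png

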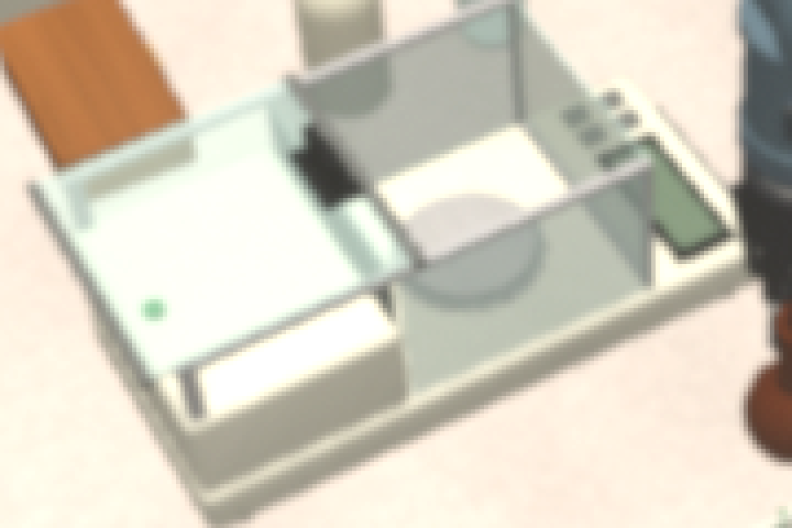

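```bash
python3 - <<'E'
from h import *
g=lambda x,y:[170+x/4.4,140+y/4.4]
print(onz("scene",[g(469,248)],.066))
c=onz("scene",[g(515,5),g(650,160),g(420,262),g(290,78)],.186);print(c)
print("tab",onz("scene",[g(310,125),g(363,188)],.222))
f=lambda x,y:[265+x/4.3,255+y/4.3]
print(proj("side",[[.522,-.301,.066]]),proj("scene",[[.522,-.301,.066]]))
# pan circle projected extremes
t=np.linspace(0,2*np.pi,73)
C=np.c_[.522+.05*np.cos(t),-.301+.05*np.sin(t),0*t+.066]
s=(proj("side",C)-[265,255])*4.3;print(s.min(0),s.max(0))
s=(proj("scene",C)-[170,140])*4.4;print(s.min(0),s.max(0))
E
```

```text
[[ 0.52459353 -0.28924685  0.066     ]]
[[ 0.43305903 -0.38324766  0.186     ]
 [ 0.42172695 -0.20080027  0.186     ]
 [ 0.59706905 -0.19376845  0.186     ]
 [ 0.60395703 -0.39483603  0.186     ]]
tab [[ 0.62039195 -0.31055604  0.222     ]
 [ 0.61303431 -0.24025983  0.222     ]]
[[339.62341177 330.82174619]] [[275.71877269 193.66463354]]
[248.64751178 266.32530456] [393.13544282 388.33195017]
[396.43624724 185.67540744] [533.92091506 288.39016557]
```

```bash
python3 -m jog '[[-16,0,-4,0,0,0,1],[-36,0,-7,0,0,0,1],[-36,0,-7,0,0,0,1],[-36,0,-7,0,0,0,1],[-36,0,-7,0,0,0,1],[-36,0,-7,0,0,0,1],[-36,0,-7,0,0,0,1],[-20,0,-5,0,0,0,1]]'
python3 -m jog '[[0,0,0,0,0,0,1],[0,0,0,0,0,0,1],[0,0,0,0,0,0,1]]'
python3 - <<'E'
from h import *
import pickle
m=camera_model("wrist");im=camera("wrist");cv2.imwrite("pics/w4.png",im);pickle.dump(m,open("w4.pkl","wb"))
t=np.linspace(0,2*np.pi,40)
C=np.c_[.522+.05*np.cos(t),-.301+.05*np.sin(t),0*t+.066]
v=im.copy()
for p in proj("wrist",C,m): cv2.circle(v,tuple(int(round(x)) for x in p),1,(0,0,255),-1)
cv2.imwrite("pics/w4b.png",v)
o=get_obs();print(o["eef_pos"],o["eef_rot"])
E
```

```text
time_s: 4.93
eef_pos: [0.5203, -0.1801, 0.2944]
eef_rot: [0.501, -0.501, -0.499, 0.499]
wrist_force: [-0.3, -0.1, -0.3]
opening: 0.342
time_s: 5.18
eef_pos: [0.5201, -0.1758, 0.2946]
eef_rot: [0.501, -0.5, -0.5, 0.5]
wrist_force: [0.4, 0.1, -0.8]
opening: 0.338
[ 0.5202508  -0.17541223  0.29490633] [ 0.50029597 -0.49954372 -0.50010969  0.50005031]
```

View pics/w4b.png

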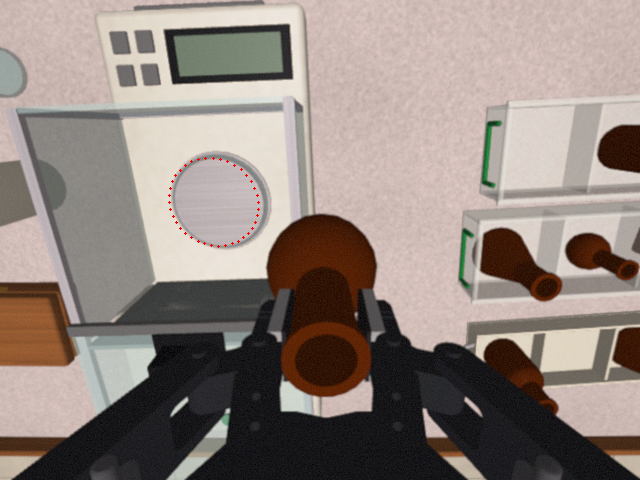

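```bash
python3 - <<'E'
from h import *
import pickle
m=pickle.load(open("w4.pkl","rb"));im=cv2.imread("pics/w4.png")
c=im[130:270,140:300]
cv2.imwrite("pics/z6.png",cv2.convertScaleAbs(cv2.resize(c,None,fx=4,fy=4,interpolation=3),alpha=1.3))
hsv=cv2.cvtColor(cv2.GaussianBlur(im,(5,5),0),cv2.COLOR_BGR2HSV)
print([hsv[y,x] for x,y in((220,200),(160,200),(268,200),(280,200),(220,245))])
print("tab?",onz("wrist",[[152,340],[222,340]],.222,m))
print("walls",onz("wrist",[[12,112],[296,98],[72,330]],.186,m))
E
```

```text
[array([177,  15, 193], dtype=uint8), array([ 20,  26, 226], dtype=uint8), array([  0,  12, 177], dtype=uint8), array([ 18,  22, 231], dtype=uint8), array([  5,   9, 167], dtype=uint8)]
tab? [[ 0.59113563 -0.30536985  0.222     ]
 [ 0.59104113 -0.25304172  0.222     ]]
walls [[ 0.42986982 -0.395518    0.186     ]
 [ 0.42148899 -0.19616388  0.186     ]
 [ 0.60657089 -0.39487918  0.186     ]]
```

View pics/z6.png

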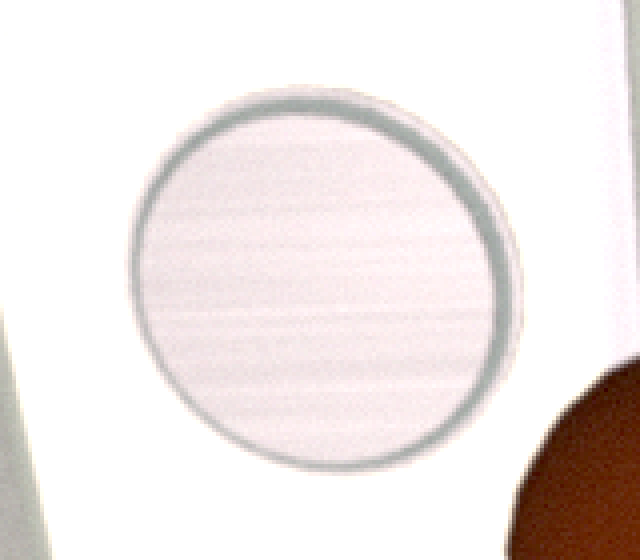

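```bash
python3 - <<'E'
from h import *
import pickle
m=pickle.load(open("w4.pkl","rb"))
print(onz("wrist",[[140+317/4,130+288/4]],.066,m))
t=np.linspace(0,2*np.pi,200)
for P in([.522,-.301],[.522,-.298],[.525,-.296]):
  for r in(.046,.05):
    C=np.c_[P[0]+r*np.cos(t),P[1]+r*np.sin(t),0*t+.066];s=(proj("wrist",C,m)-[140,130])*4
    print(P,r,s.min(0),s.max(0))
E
```

```text
[[ 0.52038747 -0.29456436  0.066     ]]
[0.522, -0.301] 0.046 [128.76667536 125.85485697] [459.40498866 449.29227293]
[0.522, -0.301] 0.05 [114.28861472 110.6378239 ] [473.71659834 462.28395328]
[0.522, -0.298] 0.046 [139.51454005 125.83613677] [470.11783748 449.28814653]
[0.522, -0.298] 0.05 [125.03862463 110.61831542] [484.42855873 462.28032726]
[0.525, -0.296] 0.046 [148.16391598 137.17121095] [477.92120928 459.03755785]
[0.525, -0.296] 0.05 [133.72566463 122.03007846] [492.1958887 471.9678905]
```

```bash
python3 -m jog '[[-20,0,-2.5,0,0,0,1],[-35,0,0,0,0,0,1],[-35,0,0,0,0,0,1],[-25,0,0,0,0,0,1],[-5.5,0,0,0,0,0,1],[0,0,0,0,0,0,1],[0,0,0,0,0,0,1],[0,0,0,0,0,0,1]]'
python3 -m jog '[[0,15,0,0,0,0,1],[0,25,0,0,0,0,1],[0,25,0,0,0,0,1],[0,25,0,0,0,0,1],[0,20,0,0,0,0,1],[0,10,0,0,0,0,1],[0,0,0,0,0,0,1],[0,0,0,0,0,0,1]]'
```

```text
time_s: 5.9
eef_pos: [0.5233, -0.2951, 0.2954]
eef_rot: [-0.5, 0.499, 0.501, -0.5]
wrist_force: [0.4, 1.1, -0.2]
opening: 0.344
time_s: 6.57
eef_pos: [0.5234, -0.2962, 0.1758]
eef_rot: [-0.5, 0.5, 0.5, -0.5]
wrist_force: [-0.0, -0.1, -0.0]
opening: 0.344
```

```bash
python3 -m jog '[[0,12,0,0,0,0,1],[0,10,0,0,0,0,1],[0,6,0,0,0,0,1],[0,3,0,0,0,0,1],[0,0,0,0,0,0,1],[0,0,0,0,0,0,1]]'
python3 - <<'E'
from h import *
for n in("side","scene"):
    s=camera(n);y,x=(250,260) if n=="side" else (140,170)
    cv2.imwrite(f"pics/{n}5.png",cv2.convertScaleAbs(cv2.resize(s[y:y+130,x:x+185],None,fx=4.3,fy=4.3,interpolation=3),alpha=1.3))
E
```

```text
time_s: 7.07
eef_pos: [0.5229, -0.297, 0.1441]
eef_rot: [0.5, -0.5, -0.5, 0.5]
wrist_force: [-0.4, -0.8, -0.7]
opening: 0.343
```

View pics/side5.png

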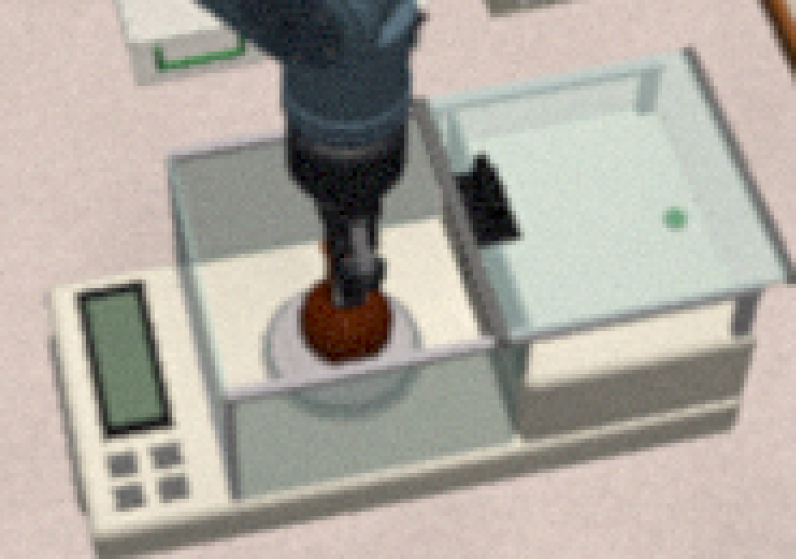

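View pics/scene5.png

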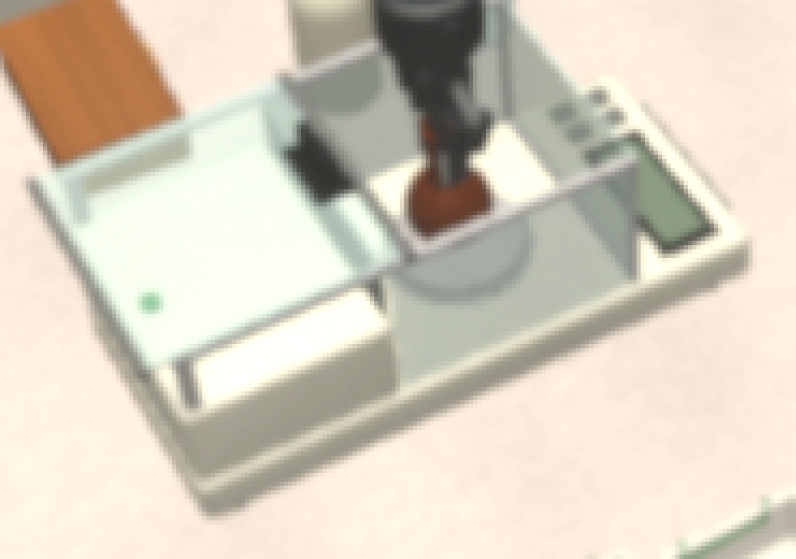

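```bash
python3 - <<'E'
from h import *
for n,o in(("side",[260,250]),("scene",[170,140])):
    print(n,(proj(n,[[.523,-.297,.066],[.523,-.297,.100],[.523,-.287,.066],[.533,-.297,.066]])-o)*4.3)
E
```

```text
side [[342.634773   342.51785056]
 [342.78727873 314.98643535]
 [339.74785982 330.64668046]
 [356.7560774  340.13152281]]
scene [[455.72123963 234.75477133]
 [452.36673789 203.73773449]
 [461.59986056 243.55643315]
 [443.58834025 239.69589274]]
```

```bash
python3 -m jog '[[2,0,0,0,0,0,1],[0,2,0,0,0,0,1],[0,1,0,0,0,0,1],[0,0,0,0,0,0,1],[0,0,0,0,0,0,1]]'
python3 -m jog '[[0,1,0,0,0,0,1],[0,0.5,0,0,0,0,1],[0,0,0,0,0,0,1],[0,0,0,0,0,0,1]]'
```

```text
time_s: 7.58
eef_pos: [0.5229, -0.2949, 0.1412]
eef_rot: [0.5, -0.5, -0.5, 0.5]
wrist_force: [0.3, 0.5, -1.5]
opening: 0.344
time_s: 7.92
eef_pos: [0.523, -0.295, 0.1397]
eef_rot: [0.5, -0.5, -0.5, 0.5]
wrist_force: [-0.6, 0.5, -1.8]
opening: 0.341
```

```bash
python3 -m jog '[[0,0.5,0,0,0,0,1],[0,0.5,0,0,0,0,1],[0,0,0,0,0,0,1],[0,0,0,0,0,0,1]]'
python3 -m jog '[[0,0.5,0,0,0,0,1],[0,0,0,0,0,0,1],[0,0,0,0,0,0,1]]'
```

```text
time_s: 8.25
eef_pos: [0.523, -0.295, 0.1387]
eef_rot: [0.5, -0.5, -0.5, 0.5]
wrist_force: [0.1, 0.5, -0.5]
opening: 0.343
time_s: 8.5
eef_pos: [0.5231, -0.2951, 0.1385]
eef_rot: [-0.5, 0.5, 0.5, -0.5]
wrist_force: [0.5, 0.6, 0.7]
opening: 0.343
```

```bash
python3 -m jog '[[0,0.5,0,0,0,0,1],[0,0,0,0,0,0,1],[0,0,0,0,0,0,1]]'
python3 -m jog '[[0,0.5,0,0,0,0,1],[0,0,0,0,0,0,1],[0,0,0,0,0,0,1]]'
```

```text
time_s: 8.75
eef_pos: [0.5233, -0.2952, 0.1384]
eef_rot: [-0.5, 0.5, 0.5, -0.5]
wrist_force: [-0.2, -0.4, 4.8]
opening: 0.344
time_s: 9.0
eef_pos: [0.5236, -0.2954, 0.1383]
eef_rot: [-0.499, 0.501, 0.5, -0.5]
wrist_force: [-1.1, 0.4, 6.5]
opening: 0.341
```

```bash
python3 -m jog '[[0,-0.7,0,0,0,0,1],[0,0,0,0,0,0,0.25],[0,0,0,0,0,0,0.15],[0,0,0,0,0,0,0],[0,0,0,0,0,0,-0.2],[0,0,0,0,0,0,-0.5],[0,0,0,0,0,0,-0.7],[0,0,0,0,0,0,-0.7]]'
python3 - <<'E'
from h import *
cv2.imwrite("pics/w6.png",camera("wrist"));s=camera("side")
cv2.imwrite("pics/side6.png",cv2.convertScaleAbs(cv2.resize(s[250:380,260:445],None,fx=4.3,fy=4.3,interpolation=3),alpha=1.3))
E
```

```text
time_s: 9.67
eef_pos: [0.5229, -0.2949, 0.1378]
eef_rot: [0.5, -0.5, -0.5, 0.5]
wrist_force: [0.4, -0.1, -0.3]
opening: 0.853
```

View pics/w6.png

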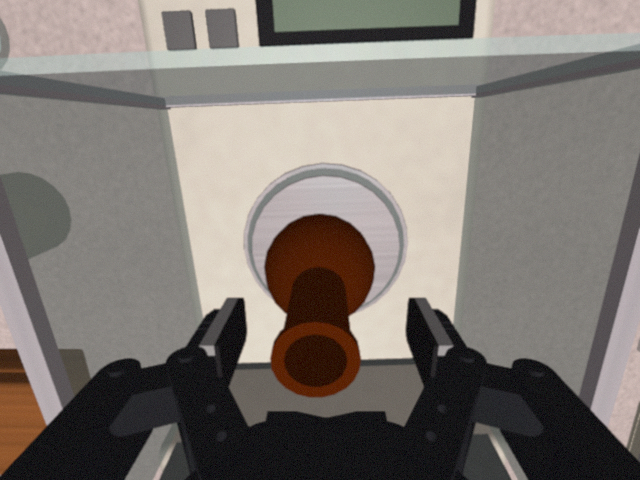

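View pics/side6.png

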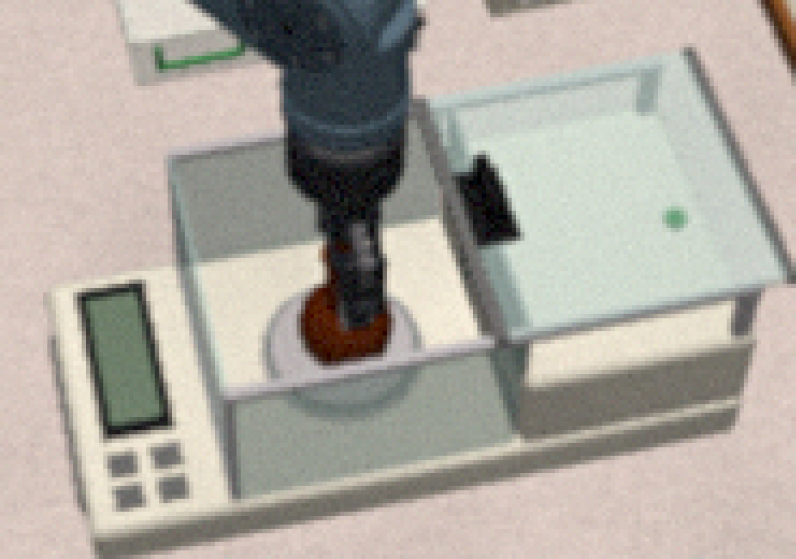

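```bash
python3 -m jog '[[0,-5,0,0,0,0,-0.7],[0,-15,0,0,0,0,-0.7],[0,-28,0,0,0,0,-0.7],[0,-30,0,0,0,0,-0.7],[0,-30,0,0,0,0,-0.7],[0,-30,0,0,0,0,-0.7],[0,-25,0,0,0,0,-0.7],[0,0,0,0,0,0,1]]'
python3 -m jog '[[0,0,0,0,0,0,1],[0,0,0,0,0,0,1],[0,0,0,0,0,0,1]]'
python3 - <<'E'
from h import *
import pickle
m=camera_model("wrist");cv2.imwrite("pics/w7.png",camera("wrist"));pickle.dump(m,open("w7.pkl","wb"))
print(get_obs()["eef_pos"])
s=camera("side")
cv2.imwrite("pics/side7.png",cv2.convertScaleAbs(cv2.resize(s[250:380,260:445],None,fx=4.3,fy=4.3,interpolation=3),alpha=1.3))
E
```

```text
time_s: 10.43
eef_pos: [0.5251, -0.2967, 0.3085]
eef_rot: [-0.496, 0.504, 0.5, -0.5]
wrist_force: [0.8, -0.2, 0.6]
opening: 0.727
time_s: 10.68
eef_pos: [0.5224, -0.2944, 0.2992]
eef_rot: [0.501, -0.499, -0.5, 0.5]
wrist_force: [-0.3, 0.1, -1.2]
opening: 0.283
[ 0.52233534 -0.29444516  0.29912615]
```

View pics/w7.png

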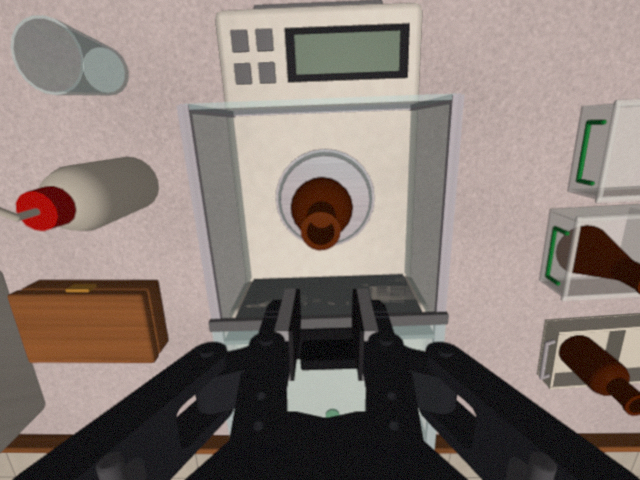

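View pics/side7.png

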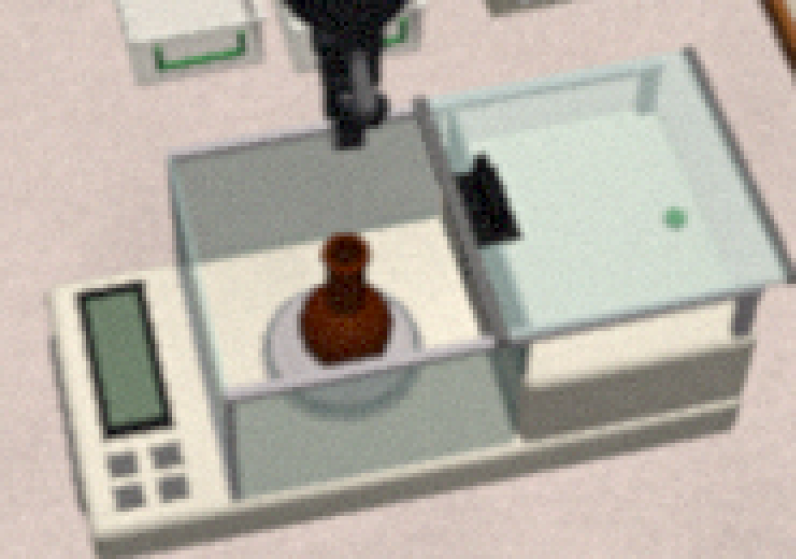

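```bash
python3 - <<'E'
from h import *
import pickle
m=pickle.load(open("w7.pkl","rb"))
im=cv2.imread("pics/w7.png");cv2.imwrite("pics/z7.png",cv2.convertScaleAbs(cv2.resize(im[140:380,200:460],None,fx=2.5,fy=2.5,interpolation=3),alpha=1.6))
print("lip",onz("wrist",[[320,230]],.178,m)," pan",onz("wrist",[[325,197]],.066,m),"tab front-top row 330:",onz("wrist",[[301,330],[359,330]],.222,m),onz("wrist",[[301,330],[359,366]],.192,m))
E
```

```text
lip [[ 0.52238688 -0.29893427  0.178     ]]  pan [[ 0.5177181  -0.29498214  0.066     ]] tab front-top row 330: [[ 0.58754358 -0.31288351  0.222     ]
 [ 0.58756848 -0.26927596  0.222     ]] [[ 0.60739268 -0.31538518  0.192     ]
 [ 0.64453085 -0.2646561   0.192     ]]
```

View pics/z7.png

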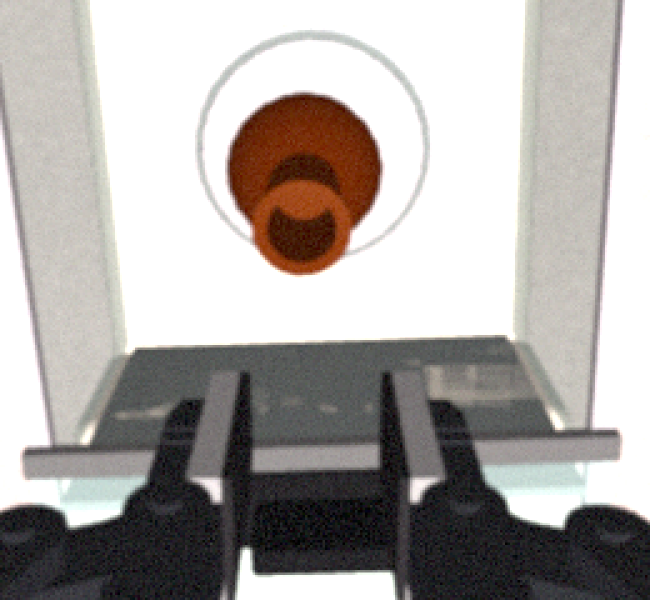

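```bash
python3 - <<'E'
from h import *
import pickle
m=pickle.load(open("w7.pkl","rb"))
q=lambda x,y:[200+x/2.5,140+y/2.5]
print("front bottom",onz("wrist",[q(320,470)],.192,m),"top rear",onz("wrist",[q(250,575),q(385,572)],.222,m))
print("lid front edge",onz("wrist",[q(25,448),q(618,430)],.192,m),onz("wrist",[q(25,478),q(618,458)],.192,m))
f=lambda x,y:[260+x/4.3,250+y/4.3]
print("side tab top",onz("side",[f(483,152),f(521,238)],.222),"bottom front",onz("side",[f(455,178),f(478,245)],.192))
E
```

```text
front bottom [[ 0.60542475 -0.2923245   0.192     ]] top rear [[ 0.62398092 -0.31450819  0.222     ]
 [ 0.62287094 -0.27208729  0.222     ]]
lid front edge [[ 0.5968703  -0.39204135  0.192     ]
 [ 0.59004676 -0.19229952  0.192     ]] [[ 0.60863209 -0.39331626  0.192     ]
 [ 0.60085928 -0.19106336  0.192     ]]
side tab top [[ 0.62131267 -0.27095967  0.222     ]
 [ 0.62796765 -0.34270996  0.222     ]] bottom front [[ 0.6050657  -0.26587337  0.192     ]
 [ 0.60679666 -0.32184842  0.192     ]]
```

```bash
python3 -m jog '[[0,0,-15,0,0,0,1],[0,0,-30,0,0,0,1],[0,0,-36,0,0,0,1],[0,0,-36,0,0,0,1],[-1,0,-26,0,0,0,1],[0,0,0,0,0,0,1],[0,0,0,0,0,0,1],[0,0,0,0,0,0,1]]'
python3 -m jog '[[0,15,0,0,0,0,1],[0,25,0,0,0,0,1],[0,20,0,0,0,0,1],[0,10,0,0,0,0,1],[0,0,0,0,0,0,1],[0,0,0,0,0,0,1]]'
```

```text
time_s: 11.45
eef_pos: [0.6653, -0.2958, 0.2996]
eef_rot: [0.501, -0.499, -0.5, 0.5]
wrist_force: [-0.5, 0.4, 0.5]
opening: -0.001
time_s: 11.95
eef_pos: [0.6654, -0.2962, 0.2314]
eef_rot: [0.5, -0.5, -0.5, 0.5]
wrist_force: [0.5, -0.3, 0.8]
opening: -0.001
```

```bash
python3 -m jog '[[0,12,0,0,0,0,1],[0,10,0,0,0,0,1],[0,5,0,0,0,0,1],[0,1,0,0,0,0,1],[0,0,0,0,0,0,1],[0,0,0,0,0,0,1]]'
python3 - <<'E'
from h import *
s=camera("side")
cv2.imwrite("pics/side8.png",cv2.convertScaleAbs(cv2.resize(s[250:380,260:445],None,fx=4.3,fy=4.3,interpolation=3),alpha=1.3))
cv2.imwrite("pics/w8.png",camera("wrist"))
E
```

```text
time_s: 12.45
eef_pos: [0.6662, -0.296, 0.2031]
eef_rot: [-0.5, 0.5, 0.5, -0.5]
wrist_force: [0.5, 0.1, 0.3]
opening: 0.0
```

View pics/side8.png

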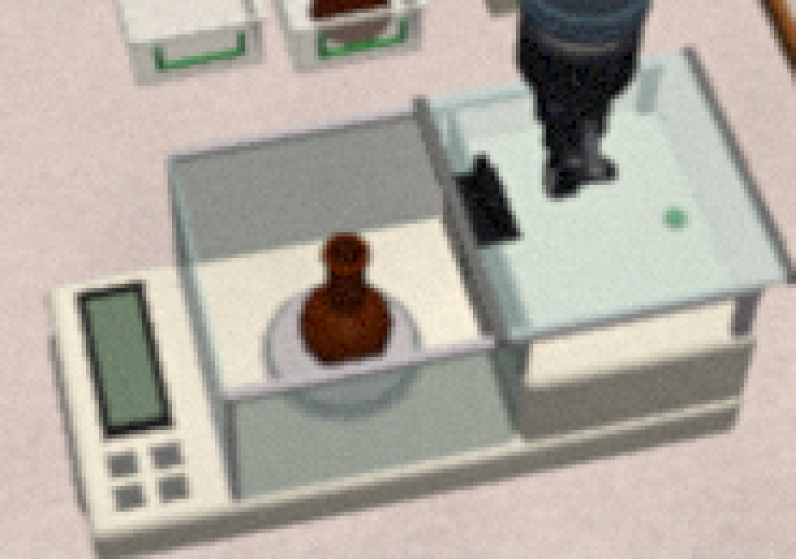

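View pics/w8.png

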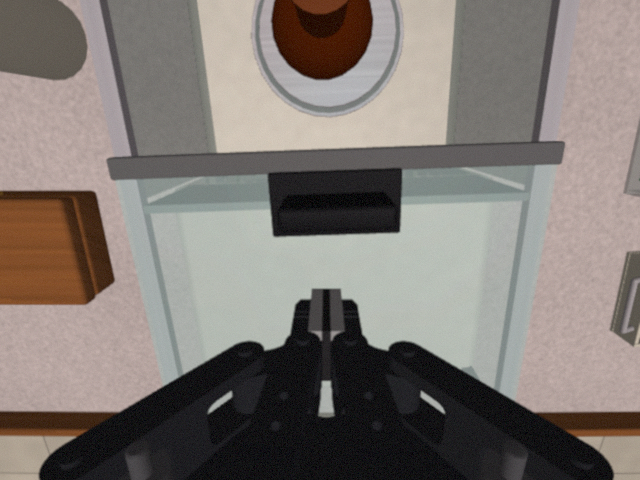

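```bash
python3 -m jog '[[0,0,6,0,0,0,1],[0,0,8,0,0,0,1],[0,0,6,0,0,0,1],[0,0,5,0,0,0,1],[0,0,5,0,0,0,1],[0,0,6,0,0,0,1],[0,0,7,0,0,0,1],[0,0,7,0,0,0,1]]'
python3 -m jog '[[0,0,8,0,0,0,1],[0,0,8,0,0,0,1],[-1,0,8,0,0,0,1],[0,0,8,0,0,0,1],[0,0,8,0,0,0,1],[0,0,8,0,0,0,1],[-1,0,8,0,0,0,1],[0,0,8,0,0,0,1]]'
python3 -m jog '[[0,0,8,0,0,0,1],[0,0,8,0,0,0,1],[-1,0,8,0,0,0,1],[0,0,8,0,0,0,1],[0,0,8,0,0,0,1],[0,0,6,0,0,0,1],[-1,0,5,0,0,0,1],[0,0,4,0,0,0,1]]'
```

```text
time_s: 13.22
eef_pos: [0.6156, -0.2964, 0.2033]
eef_rot: [-0.5, 0.5, 0.5, -0.5]
wrist_force: [1.4, -2.1, -0.3]
opening: 0.004
time_s: 13.88
eef_pos: [0.5512, -0.2979, 0.203]
eef_rot: [-0.5, 0.5, 0.5, -0.5]
wrist_force: [2.6, -1.0, 1.4]
opening: 0.001
time_s: 14.55
eef_pos: [0.4963, -0.2998, 0.2028]
eef_rot: [0.5, -0.5, -0.5, 0.5]
wrist_force: [1.9, 0.3, -0.1]
opening: -0.0
```

```bash
python3 -m jog '[[0,0,5,0,0,0,1],[0,0,5,0,0,0,1],[0,0,5,0,0,0,1],[0,0,4,0,0,0,1],[0,0,4,0,0,0,1],[0,0,3,0,0,0,1],[0,0,2,0,0,0,1],[0,0,2,0,0,0,1]]'
python3 -m jog '[[0,0,2,0,0,0,1],[0,0,2,0,0,0,1],[0,0,0,0,0,0,1]]'
```

```text
time_s: 15.22
eef_pos: [0.4668, -0.3001, 0.2031]
eef_rot: [-0.5, 0.5, 0.5, -0.5]
wrist_force: [1.7, -1.6, 0.3]
opening: -0.003
time_s: 15.47
eef_pos: [0.4627, -0.2999, 0.203]
eef_rot: [0.5, -0.5, -0.5, 0.5]
wrist_force: [0.2, -0.8, -0.4]
opening: -0.003
```

```bash
python3 -m jog '[[0,0,1.5,0,0,0,1],[0,0,1.5,0,0,0,1],[0,0,0,0,0,0,1]]'
```

```text
time_s: 15.72
eef_pos: [0.4598, -0.2999, 0.203]
eef_rot: [0.5, -0.5, -0.5, 0.5]
wrist_force: [0.6, -0.2, 1.4]
opening: -0.001
```

```bash
python3 -m jog '[[0,0,1.5,0,0,0,1],[0,0,1.5,0,0,0,1],[0,0,0,0,0,0,1]]'; python3 -m jog '[[0,0,1,0,0,0,1],[0,0,1,0,0,0,1],[0,0,0,0,0,0,1]]'
```

```text
time_s: 15.97
eef_pos: [0.4596, -0.2999, 0.2031]
eef_rot: [-0.498, 0.502, 0.501, -0.499]
wrist_force: [12.9, -1.5, -5.1]
opening: -0.0
time_s: 16.22
eef_pos: [0.4595, -0.2999, 0.2032]
eef_rot: [-0.497, 0.503, 0.502, -0.498]
wrist_force: [21.9, -1.5, -9.1]
opening: 0.004
```

```bash
python3 -m jog '[[0,0,-3,0,0,0,1],[0,0,-6,0,0,0,1],[0,0,-10,0,0,0,1],[0,0,-6,0,0,0,1],[0,-15,0,0,0,0,1],[0,-30,0,0,0,0,1],[0,-35,0,0,0,0,1],[0,-25,0,0,0,0,1]]'
python3 -m jog '[[15,0,0,0,0,0,1],[30,0,0,0,0,0,1],[36,0,0,0,0,0,1],[36,0,0,0,0,0,1],[36,0,0,0,0,0,1],[20,0,0,0,0,0,1],[0,0,0,0,0,0,1],[0,0,0,0,0,0,1]]'
python3 - <<'E'
from h import *
s=camera("side");cv2.imwrite("pics/side9.png",cv2.convertScaleAbs(cv2.resize(s[250:380,260:445],None,fx=4.3,fy=4.3,interpolation=3),alpha=1.3))
cv2.imwrite("pics/w9.png",camera("wrist"))
s=camera("scene");cv2.imwrite("pics/sc9.png",s)
E
```

```text
time_s: 16.88
eef_pos: [0.4806, -0.3001, 0.3105]
eef_rot: [-0.5, 0.5, 0.5, -0.5]
wrist_force: [-0.0, -0.3, 1.7]
opening: 0.001
time_s: 17.55
eef_pos: [0.4801, -0.1259, 0.3079]
eef_rot: [0.499, -0.499, -0.5, 0.501]
wrist_force: [1.0, -0.1, 0.2]
opening: -0.003
```

View pics/side9.png

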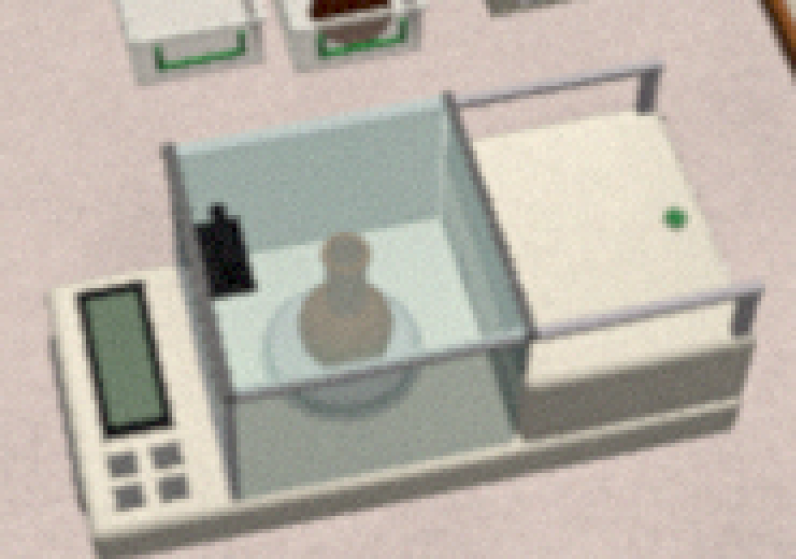

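View pics/w9.png

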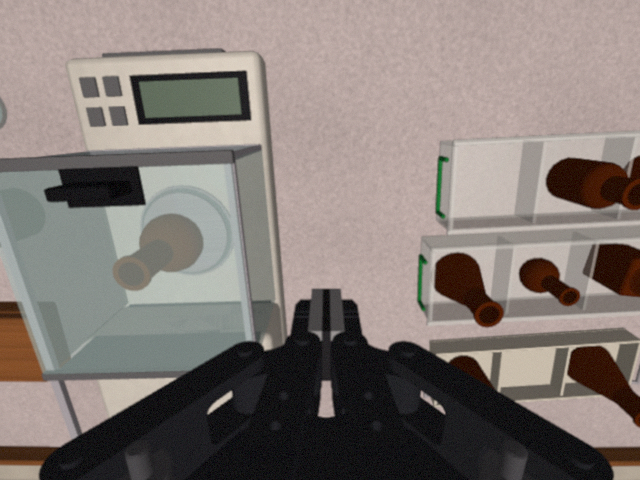

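View pics/sc9.png

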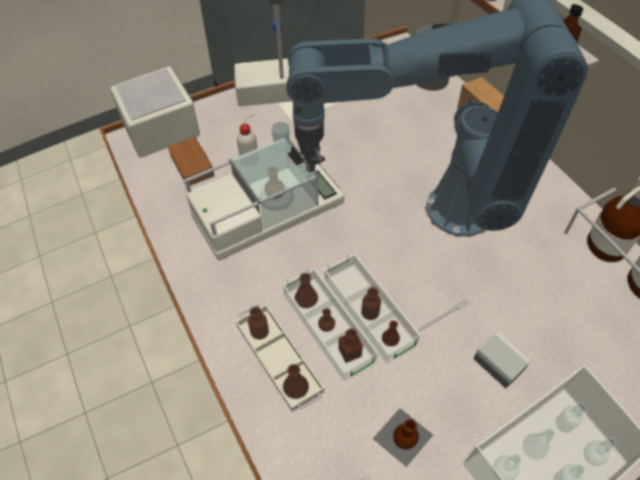

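The lid is shut: in the side view its front strip lies along the front wall and its rear edge is at the chamber's back wall. The flask stands upright on the pan at about (345, 300) in the zoomed side view. Everything else looks to be in its original place, and the gripper is clear.

```bash
python3 -c "
from bench import *
print(hand_in())"
```

```text
the job is handed in; nothing more can be done
None
```

The job is handed in. The round flask from the near bin, from the end place nearest the balance, stands upright on the pan with the glass lid shut over it.

- **Match:** the cracked flask on the mat is the round one. The tray held the conical and straight ones, which agrees.
- **Placing:** I lowered the flask until the wrist force read about 6.5 N, then released it. Afterwards it stood upright.
- **Centring:** the wrist camera put the flask's lip about 5 mm from the pan's centre. The three cameras disagreed by several millimetres on where the pan is, most of it across its width (y), so I used a compromise and did not correct further.
- **Lid:** I pushed the tab forward until the lid hit its stop. The tool stopped at x = 0.4596 m, about 1 mm short of where I expected, and the force rose to about 22–24 N. After backing off, the side picture showed the lid level with the front and back walls.
- **Rest of the bench:** in the last pictures the other glassware and bench items looked unmoved by eye, and the gripper was clear. The robot clock read about 17.6 s at the last move, against the 58 s limit.

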